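# Seat the bend-nose carrier on its locating pin

### The arm

A 6-joint arm with a two-finger parallel gripper is mounted at the origin on a cart in front of the work surface, level with it; the furniture and walls round the work are solid. World frame = base frame: x ahead of the robot, y to its left, z up, the work surface at z = 0. Lengths are in m, angles in degrees, forces in N, time in s.
With the tool pointing down it reaches from about 0.3 to 0.85 m from the base axis. Payload 5.4 kg.
Tool frame: the origin (TCP) lies midway between the tips of the shut fingers; the grasp point (between the pads) lies 19 mm behind it (r.grip_point_offset is the distance from the TCP to the grasp point, in m); x points along the fingers, y is the direction in which the jaws open and shut, and the axes are right-handed (so a half turn about x gives the same grasp; the last joint's range is limited). The gripper opens to 85 mm and grips with 20 to 120 N. Pads are 22 mm wide; open, the fingers measure 114 mm over their backs; the gripper's body (76 mm by 85 mm) begins 54 mm behind the grasp point. The pads swing forward as they close: fully open they stand 13 mm farther back than shut.
Start: joints at [-76.152, 9.076, 91.501, -0, 79.423, -12.038], TCP at [0.251, -0.517, 0.231] pointing down, gripper open.
Joint ranges: [-166.64, 166.64], [-54.1, 131.32], [10.49, 154.53], [-73.88, 253.88], [9.74, 151.15], [-171.62, 171.62]. Speed limits (degrees/s): [147.25, 147.25, 180, 180, 180, 180].

### API

Orientations are given as a 3x3 rotation matrix whose columns are the frame's x, y, z axes.
In Python, from cell import r, eyes gives the robot as it stands. Calls block until the motion is done:
- r.movep(position, orientation): joint-space move of the TCP to a pose.
- r.servo_line(position, attitude=None, v=0.15): straight line of the TCP; attitude=None keeps the orientation; v is the mean speed in m/s.
- r.move_joints(angles): joint-space move.
- r.gripper_open() and r.close_gripper(): open the fingers fully, or close them until they stop; the grip force is fixed at half the most.
- r.sleep(seconds).
- r.ik(position, orientation): joint angles nearest the present ones, or None.
- eyes.get_image(name): name is "scene" or "top" or "wrist"; returns the picture (400x640x3 uint8, blue, green, red); there is no depth.
- eyes.camera_info(name): a dict with "mtx" (3x3 intrinsics, pixels), "camera_from_world" (4x4, takes a point from world to camera coordinates). Camera axes: x right, y down, z forward; pixel columns grow to the right and rows downward; lengths in m; the calibration is good to about 2 mm. A picture is of the moment at which its call begins: read the wrist's pose just before it. camera_info takes no time and is no camera call; for the wrist camera it gives the pose at the moment of the call.
A pose or a line that the arm cannot do raises r.IKError and nothing moves.
- r.job_done(): hands the job in, once; it reports no verdict.
Readings, each from a call of its own:
- r.current_time(): time.
- r.current_joint_positions(): joint angles.
- r.current_joint_vel(): joint speeds.
- r.current_joint_torque(): joint torques, N m.
- r.current_tool_pos(): TCP position.
- r.current_tool_rot(): TCP orientation.
- r.current_ft_force(): force on the tool from outside, world axes, zero at the start.
- r.current_wrist_torque(): the same for the moment, N m.
- r.current_opening(): opening from 0.0 (shut) to 1.0 (fully open).
Only numpy, scipy, OpenCV 4.12 (cv2) and the standard library are available. Lean on these libraries where they do the work, as an engineer would, in place of code of your own. Each camera call takes 0.05 s, during which the arm holds its last target.

### The job

Lay the blue carrier plate in the guide of the grey fixture base, hole end forward, so that its front end rests up on the brass pin and the plate lies tilted with its hole still short of the pin, and let go of it. Then nudge it gently forward from behind, feeling for resistance, until its hole drops over the pin and the plate lies flat on the base; never shove it hard against the pin, and leave the three check weights alone.

Things in the scene. Friction and masses are not known exactly. Their poses are not given: they have to be found in the camera images.
- base: Fixed fixture base: grey slab 200 (x) x 112 (y) x 14 mm on the worktop. Origin at the centre of the underside. x is forward, the way the carrier is nudged (roughly away from the robot); z up.
- mark (a point): Middle of the pin's slot, on the slab's upper face (14 mm above the worktop), 35 mm ahead of the base's origin; axes as the base. The brass pin (12 mm diameter, chamfered, 7 mm high above the slab) is clamped in the slot somewhere within 12 mm before or behind this mark, differently each time and not measured. It does not give.
- carrier: Loose carrier, 0.3 to 0.55 kg, lightly oiled: blue plate 130 (x) x 60 (y) x 10 mm with a through hole and an upright lug. Origin at the centre of the plate's underside; x points to the front (hole) end, z up. Laid with its front end on the pin it lies tilted about 4 degrees, rear edge on the slab.
- lug (a point): Grip point on the aluminium lug, 40 mm above the plate's underside, 23 mm behind the plate's centre; axes as the carrier. The lug is 36 mm along x, 16 mm thick along y, and stands from the plate's top (10 mm) to 54 mm above the underside, with a round steel nose on top up to 62 mm; grip it across its thickness.
- hole (a point): Centre of the carrier's hole at the underside, 19 mm ahead of the plate's centre, 46 mm behind its front edge; axes as the carrier. The hole is 14.5 mm along x, 17.5 mm along y: it drops over the pin when centred on it within about 1 mm along x. Seated, it is at the mark's height and within 13.5 mm of it along the guide.
- weight_500g: Brass-coloured check weight, 38 mm across, 62 mm high, standing near the front edge; leave alone. Origin under its centre.
- weight_200g: Brass-coloured check weight, 28 mm across, 46 mm high; leave alone. Origin under its centre.
- weight_100g: Grey check weight, 22 mm across, 37 mm high; leave alone. Origin under its centre.
- guide (a point): Rear mouth of the guide: on the slab's upper face, centre line, 40 mm behind the base's origin; axes as the base. Two aluminium fences 13 mm high run forward from here for 135 mm, 63.2 mm apart: the carrier has 1.6 mm play each side. Their flared lips let a plate lowered 3 mm off centre slip in. Behind here the slab is open.
- rear (a point): Middle of the carrier's rear face, 5 mm above the underside, 65 mm behind the plate's centre; axes as the carrier. Pushed here the tilted plate slides at 0.5 to 3 N until its hole drops over the pin; then the pin stops it. Laid flat behind the pin it would only butt against the pin's side. Keep the push under 12 N.
There are look-alikes about, which are no part of the job. Of the things like the base, leave any that is green or red; of the rest the larger one is meant.

How it is judged (in metres and radians):
On the way:
1. the carrier lies in the guide, tilted, its front end up on the pin and its hole short of it, and the fingers have let go (angle between carrier's own z axis and vertical between 0.04 and 0.15 rad and y of hole in the frame of mark between -0.004 and 0.004 m and x of hole in the frame of mark between -0.052 and 0.011 m and z of carrier in the frame of mark below 0.007 m and angle between the x axis of carrier and the x axis of base, either way round below 0.16 rad and contact force between the fingers and carrier below 0.1 N), for 0.2 s.
At the end, for the whole second after the job is handed in: The carrier lies flat in the guide with its hole over the pin, hole end forward: hole at the mark's height within 2 mm, tilt under 0.02 rad, hole within 14.5 mm of the mark along the guide and 5 mm across it, at rest and let go (z of hole in the frame of mark between -0.002 and 0.002 m and angle between carrier's own z axis and vertical below 0.02 rad and x of hole in the frame of mark between -0.0145 and 0.0145 m and y of hole in the frame of mark between -0.005 and 0.005 m and x of lug in the frame of mark below 0 m and linear speed of carrier below 0.01 m/s); the robot touches nothing.
It fails at once if the fingers shove or press the carrier against the fixture or its pin so hard that it bears on them with more than 25 N (contact force between carrier and base above 25 N and contact force between the fingers and carrier above 8 N).
It fails at once if a check weight is moved by more than 15 mm (distance of any of weight_500g, weight_200g, weight_100g from where it was at the start of the episode above 0.015 m).
It also fails if it takes over 54 s, if anything falls off the work surface, if the arm or the gripper's body presses on something with over 40 N, if the wrist force passes 120 N, or if a joint passes its speed limit or range.

## Working session

There is one attempt and no reset: what is moved stays moved. The work goes in short steps, each a Python script; the robot and the scene stay as the last script left them, time stands still between calls to the robot, and variables do not carry over. Pictures are saved under pics/ and viewed, and the job is handed in when it is done.

```bash
ls; mkdir -p pics; python3 - <<'E'
from cell import r,eyes
import cv2,numpy as np
for n in ["scene","top","wrist"]:
    cv2.imwrite(f"pics/a_{n}.png",eyes.get_image(n))
    i=eyes.camera_info(n);print(n,i["mtx"],np.round(i["camera_from_world"],3))
print(r.current_time(),r.grip_point_offset)
E
```

```text
pics
scene [[449.70405381   0.         318.68254189]
 [  0.         449.70405381 203.51205595]
 [  0.           0.           1.        ]] [[ 0.698 -0.716 -0.018 -0.456]
 [-0.392 -0.361 -0.847  0.165]
 [ 0.6    0.597 -0.532  1.181]
 [ 0.     0.     0.     1.   ]]
top [[477.47040572   0.         317.49410027]
 [  0.         477.47040572 199.86132833]
 [  0.           0.           1.        ]] [[ 0.008 -1.    -0.005 -0.19 ]
 [-0.995 -0.007 -0.097  0.467]
 [ 0.097  0.006 -0.995  1.397]
 [ 0.     0.     0.     1.   ]]
wrist [[321.44998488   0.         320.16227525]
 [  0.         321.44998488 199.31157901]
 [  0.           0.           1.        ]] [[ 0.435 -0.9   -0.001 -0.576]
 [-0.867 -0.42   0.268 -0.035]
 [-0.242 -0.116 -0.963  0.379]
 [ 0.     0.     0.     1.   ]]
0.15 0.0187
```

View pics/a_top.png

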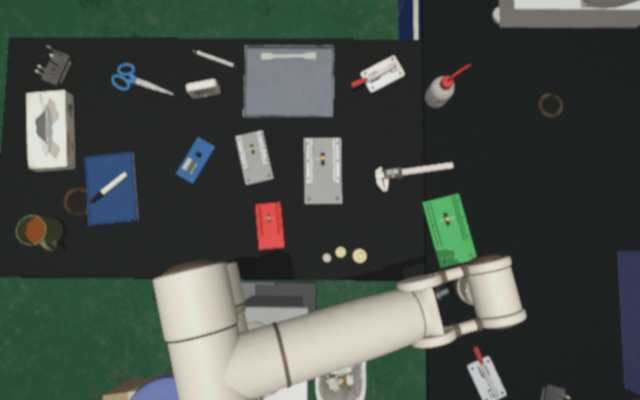

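View pics/a_scene.png

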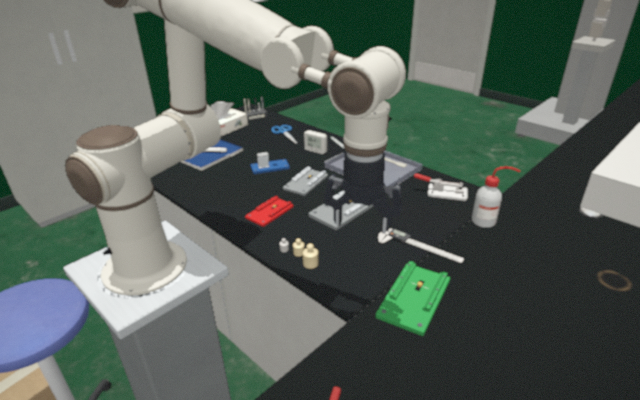

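View pics/a_wrist.png

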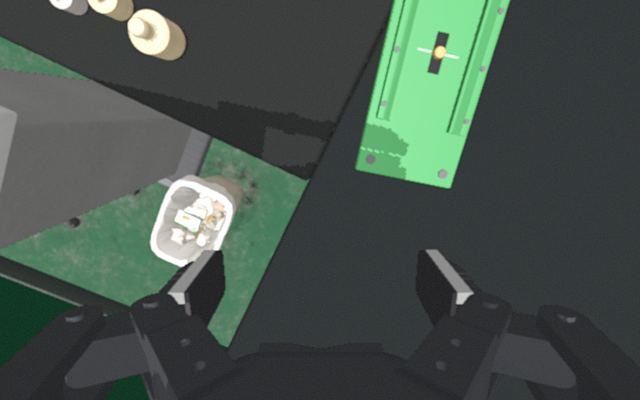

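The top view shows four base look-alikes: grey (323,170), a smaller grey (254,157), red (270,226) and green (448,230). The larger grey one at (323,170) fits the description. The carrier is the blue plate with a lug at (195,160), and the weights are at (327–360,256). I'll confirm both in one enlarged crop.

```bash
cat > h.py <<'E'
from cell import r,eyes
import cv2,numpy as np
def ray(info,uv):
    T=np.array(info["camera_from_world"]);K=np.array(info["mtx"])
    R=T[:3,:3];c=-R.T@T[:3,3]
    d=R.T@np.linalg.inv(K)@np.array([uv[0],uv[1],1.]);return c,d
def onz(info,uv,z):
    c,d=ray(info,uv);return c+d*(z-c[2])/d[2]
def proj(info,p):
    T=np.array(info["camera_from_world"]);q=np.array(info["mtx"])@(T[:3,:3]@np.array(p)+T[:3,3]);return q[:2]/q[2]
E
python3 - <<'E'
from h import *
im=cv2.imread("pics/a_top.png");c=im[120:280,170:370];cv2.imwrite("pics/b.png",cv2.resize(c,None,fx=3.7,fy=3.7,interpolation=cv2.INTER_CUBIC))
i=eyes.camera_info("top")
for n,uv,z in [("base",(323,170),.014),("grey2",(254,157),.014),("carr",(195,160),.01),("w",(360,256),.06),("w",(341,252),.04),("w",(327,258),.03)]:print(n,onz(i,uv,z).round(3))
E
```

```text
base [ 0.56  -0.202  0.014]
grey2 [0.598 0.006 0.014]
carr [0.588 0.185 0.01 ]
w [ 0.304 -0.31   0.06 ]
w [ 0.315 -0.256  0.04 ]
w [ 0.297 -0.216  0.03 ]
```

View pics/b.png

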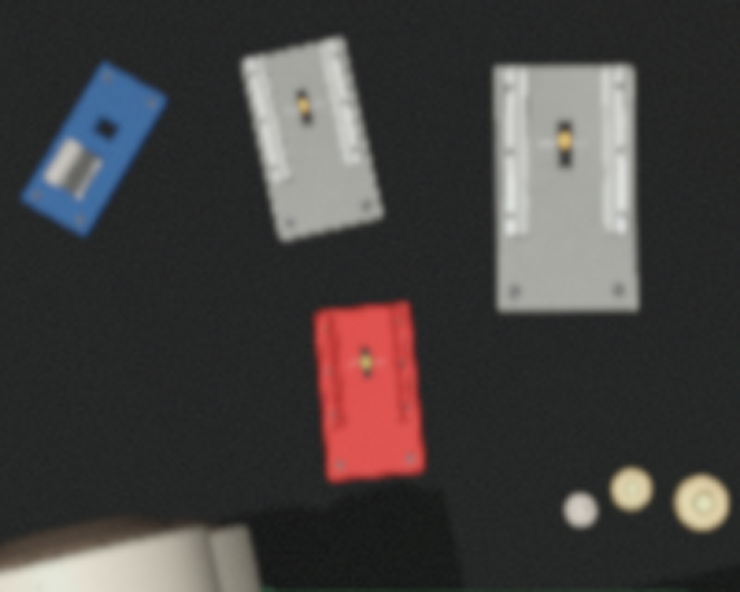

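The crop confirms it: the large grey base has the pin above the slot middle, and the carrier's hole end points up and to the right. Next I'll take wrist views of both from close up.

```bash
python3 - <<'E'
from h import *
R=np.array(r.current_tool_rot());p=np.array(r.current_tool_pos())
print(R.round(3))
T=np.array(eyes.camera_info("wrist")["camera_from_world"]);c=-T[:3,:3].T@T[:3,3]
print("cam in tool",(R.T@(c-p)).round(4),"axes",(R.T@T[:3,:3].T).round(3))
# jaws along y: tool x down
for yaw in (0,180):
    a=np.radians(yaw);y=np.array([-np.sin(a),np.cos(a),0]);x=np.array([0,0,-1.]);O=np.column_stack([x,y,np.cross(x,y)])
    for q in ([.45,-.2,.3],[.52,.19,.3],[.56,-.2,.1]):
        print(yaw,q,r.ik(q,O))
E
```

```text
[[-0.     0.437 -0.9  ]
 [ 0.001 -0.9   -0.437]
 [-1.    -0.001 -0.   ]]
cam in tool [-0.1434  0.0012 -0.0674] axes [[-0.001 -0.269  0.963]
 [ 1.    -0.001  0.   ]
 [ 0.001  0.963  0.269]]
0 [0.45, -0.2, 0.3] [-3.80545138e+01 -5.65796140e+00  9.88377965e+01 -2.54444375e-14
  8.68201649e+01 -1.28054514e+02]
0 [0.52, 0.19, 0.3] [ 7.56370853e+00  3.71566249e+00  8.95828937e+01 -2.54444375e-14
  8.67014438e+01 -8.24362915e+01]
0 [0.56, -0.2, 0.1] [-3.12863319e+01  1.94643708e+01  9.47313912e+01 -2.54444375e-14
  6.58042380e+01 -1.21286332e+02]
180 [0.45, -0.2, 0.3] [-3.80545138e+01 -5.65796140e+00  9.88377965e+01 -2.54444375e-14
  8.68201649e+01  5.19454862e+01]
180 [0.52, 0.19, 0.3] [ 7.56370853e+00  3.71566249e+00  8.95828937e+01 -2.54444375e-14
  8.67014438e+01  9.75637085e+01]
180 [0.56, -0.2, 0.1] [-3.12863319e+01  1.94643708e+01  9.47313912e+01 -2.54444375e-14
  6.58042380e+01  5.87136681e+01]
```

```bash
cat >> h.py <<'E'
def ori(yaw_deg,pitch_deg=0):
    # carrier-forward yaw; tool x down, tool z = -carrier x (camera ahead). pitch>0 lifts nose
    a=np.radians(yaw_deg);p=np.radians(pitch_deg)
    f=np.array([np.cos(a)*np.cos(p),np.sin(a)*np.cos(p),np.sin(p)])
    y=np.array([np.sin(a),-np.cos(a),0]);z=-f;x=np.cross(y,z)
    return np.column_stack([x,y,z])
E
python3 - <<'E'
from h import *
import json
def snap(n):
    r.sleep(.2)
    i=eyes.camera_info("wrist");im=eyes.get_image("wrist");cv2.imwrite(f"pics/{n}.png",im)
    json.dump({k:np.array(v).tolist() for k,v in i.items() if k in("mtx","camera_from_world")},open(f"pics/{n}.json","w"))
print(ori(0).round(2))
r.movep([.50,-.2,.16],ori(0));snap("w_base")
r.movep([.52,.21,.16],ori(-31));snap("w_car")
print(r.current_time())
E
```

```text
[[ 0.  0. -1.]
 [ 0. -1. -0.]
 [-1.  0. -0.]]
3.6833
```

View pics/w_base.png

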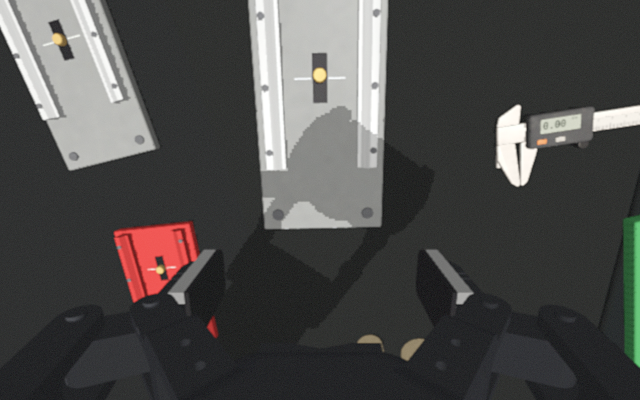

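View pics/w_car.png

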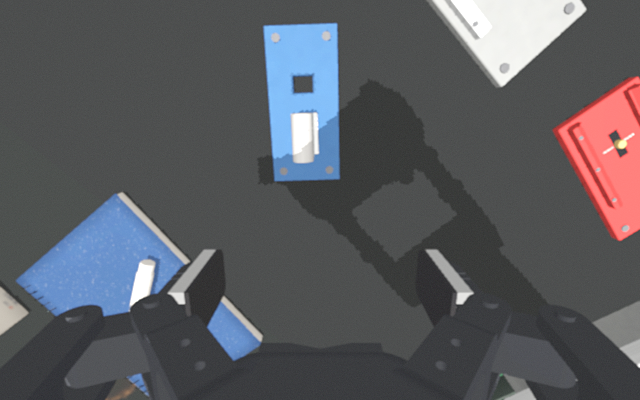

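The wrist view of the base shows the pin at (320,75), the slot cross-line at row 78 and the rear edge at row 228. The carrier view shows the plate corners near (265,25), (337,24), (339,180) and (275,181), the hole at (303,84) and the lug at (304,138).

```bash
python3 - <<'E'
from h import *
import json
L=lambda n:(cv2.imread(f"pics/{n}.png"),{k:np.array(v) for k,v in json.load(open(f"pics/{n}.json")).items()})
im,i=L("w_car")
hsv=cv2.cvtColor(im,cv2.COLOR_BGR2HSV)
m=cv2.inRange(hsv,(95,90,40),(125,255,255));m[:, :240]=0;m[200:]=0;m[:,360:]=0
m=cv2.morphologyEx(m,cv2.MORPH_CLOSE,np.ones((3,3)))
c=max(cv2.findContours(m,0,2)[0],key=cv2.contourArea)
w=np.array([onz(i,p[0],.010)[:2] for p in c],np.float32)*1000
(rc,rs,ra)=cv2.minAreaRect(cv2.convexHull(w));print("plate",rc,rs,ra)
ap=cv2.approxPolyDP(cv2.convexHull(c),6,True)[:,0];print(ap.tolist(),[onz(i,p,.010).round(4)[:2].tolist() for p in ap])
# hole: dark inside the plate
g=hsv[...,2];hm=np.zeros_like(m);hm[70:98,288:320]=(g[70:98,288:320]<50)*255
M=cv2.moments(hm,True);h=(M["m10"]/M["m00"]+0,M["m01"]/M["m00"]);print("hole",h,onz(i,h,.010).round(4),M["m00"])
m2=cv2.inRange(hsv,(0,0,150),(180,60,255));m2[:100]=0;m2[175:]=0;m2[:,:280]=0;m2[:,330:]=0
x,y,ww,hh=cv2.boundingRect(m2);print("lug bb",x,y,ww,hh)
big=cv2.resize(im[10:200,240:360],None,fx=3,fy=3,interpolation=cv2.INTER_CUBIC)
im,i=L("w_base");hsv=cv2.cvtColor(im,cv2.COLOR_BGR2HSV)
pm=cv2.inRange(hsv,(12,110,100),(32,255,255));pm[:60]=0;pm[95:]=0;pm[:,:300]=0;pm[:,340:]=0
M=cv2.moments(pm,True);p=(M["m10"]/M["m00"],M["m01"]/M["m00"]);print("pin",p,onz(i,p,.021).round(4),M["m00"])
print("rear corners",onz(i,(265,228),.014).round(4),onz(i,(381,227),.014).round(4), onz(i,(323,227.5),.014))
print("cross row 78",onz(i,(295,78.5),.014).round(4),onz(i,(345,77.5),.014).round(4), "slot",onz(i,(320,53),.014).round(4),onz(i,(320,102.5),.014).round(4))
b2=cv2.resize(im[0:235,240:400],None,fx=2.4,fy=2.4,interpolation=cv2.INTER_CUBIC)
H=max(big.shape[0],b2.shape[0]);o=np.zeros((H,big.shape[1]+b2.shape[1],3),np.uint8);o[:big.shape[0],:big.shape[1]]=big;o[:b2.shape[0],big.shape[1]:]=b2
cv2.imwrite("pics/c.png",o)
E
```

```text
plate (588.2632446289062, 183.8673553466797) (62.018550872802734, 131.85238647460938) 60.525550842285156
[[336, 23], [339, 178], [275, 181], [263, 26]] [[0.6306, 0.1259], [0.5171, 0.1892], [0.5455, 0.2417], [0.6597, 0.1785]]Traceback (most recent call last):
  File "<stdin>", line 14, in <module>
ZeroDivisionError: float division by zero
```

```bash
python3 - <<'E'
from h import *
import json
L=lambda n:(cv2.imread(f"pics/{n}.png"),{k:np.array(v) for k,v in json.load(open(f"pics/{n}.json")).items()})
im,i=L("w_car");hsv=cv2.cvtColor(im,cv2.COLOR_BGR2HSV)
print("hole",onz(i,(303,84),.010).round(4))
m2=cv2.inRange(hsv,(0,0,150),(180,60,255));m2[:100]=0;m2[175:]=0;m2[:,:280]=0;m2[:,330:]=0
print("lug bb",cv2.boundingRect(m2))
big=cv2.resize(im[10:200,240:360],None,fx=3,fy=3,interpolation=cv2.INTER_CUBIC)
im,i=L("w_base");hsv=cv2.cvtColor(im,cv2.COLOR_BGR2HSV)
pm=cv2.inRange(hsv,(12,80,80),(35,255,255));pm[:60]=0;pm[95:]=0;pm[:,:300]=0;pm[:,340:]=0
M=cv2.moments(pm,True);p=(M["m10"]/M["m00"],M["m01"]/M["m00"]);print("pin",p,onz(i,p,.021).round(4),M["m00"])
print("rear corners",onz(i,(265,228),.014).round(4),onz(i,(381,227),.014).round(4))
print("cross",onz(i,(295,78.5),.014).round(4),onz(i,(345,77.5),.014).round(4), "slot",onz(i,(320,53),.014).round(4),onz(i,(320,102.5),.014).round(4))
b2=cv2.resize(im[0:235,240:400],None,fx=2.4,fy=2.4,interpolation=cv2.INTER_CUBIC)
H=max(big.shape[0],b2.shape[0]);o=np.zeros((H,big.shape[1]+b2.shape[1],3),np.uint8);o[:big.shape[0],:big.shape[1]]=big;o[:b2.shape[0],big.shape[1]:]=b2
cv2.imwrite("pics/c.png",o)
E
```

```text
hole [0.6044 0.1742 0.01  ]
lug bb (280, 112, 50, 63)
pin (319.2173913043478, 74.58152173913044) [ 0.5957 -0.2018  0.021 ] 184.0
rear corners [ 0.4588 -0.1493  0.014 ] [ 0.4594 -0.2605  0.014 ]
cross [ 0.5934 -0.1813  0.014 ] [ 0.5941 -0.2236  0.014 ] slot [ 0.6132 -0.2025  0.014 ] [ 0.5739 -0.2024  0.014 ]
```

View pics/c.png

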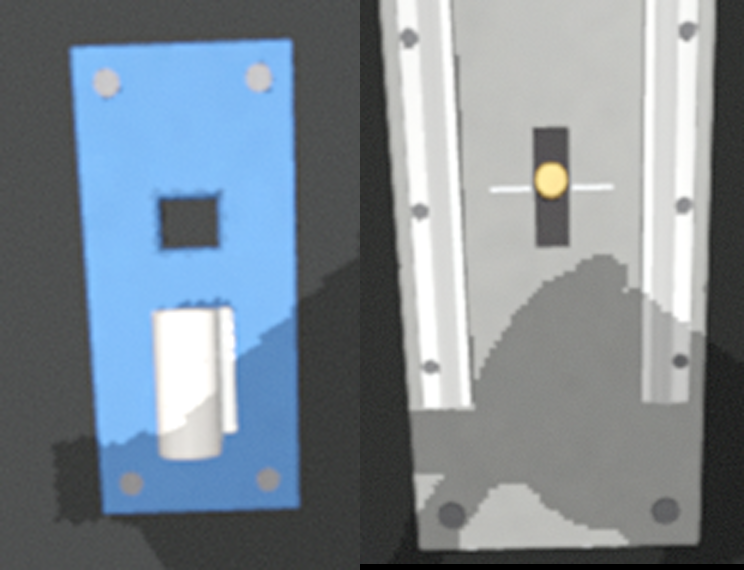

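```bash
python3 - <<'E'
from h import *
import json
L=lambda n:(cv2.imread(f"pics/{n}.png"),{k:np.array(v) for k,v in json.load(open(f"pics/{n}.json")).items()})
im,i=L("w_base")
# slab side edges: subpixel max gradient per row
hsv=cv2.cvtColor(im,cv2.COLOR_BGR2HSV);g=cv2.GaussianBlur(cv2.cvtColor(im,cv2.COLOR_BGR2GRAY).astype(np.float32),(3,3),0)
for lo,hi,name,s in ((242,270,"L",1),(376,396,"R",-1)):
    P=[]
    for row in range(2,110,3):
        d=s*np.diff(g[row,lo:hi]);k=d.argmax();P.append(onz(i,(lo+k+.5,row),.014)[:2])
    P=np.array(P,np.float32);v=cv2.fitLine(P,cv2.DIST_HUBER,0,.0001,.001).ravel();v*=np.sign(v[0])
    print(name,np.degrees(np.arctan2(v[1],v[0])),"y at x=.5938",v[3]+(.5938-v[2])*v[1]/v[0])
# top view cross-check
t=cv2.imread("pics/a_top.png");i=eyes.camera_info("top");hsv=cv2.cvtColor(t,cv2.COLOR_BGR2HSV)
m=cv2.inRange(hsv,(0,0,90),(180,50,255));m[:130]=0;m[215:]=0;m[:,:295]=0;m[:,350:]=0
c=max(cv2.findContours(m,0,2)[0],key=cv2.contourArea)
print("top base",cv2.minAreaRect(np.array([onz(i,p[0],.014)[:2]*1000 for p in c],np.float32)))
m=cv2.inRange(hsv,(95,90,40),(125,255,255));m[:130]=0;m[190:]=0;m[:,:172]=0;m[:,220:]=0
c=max(cv2.findContours(m,0,2)[0],key=cv2.contourArea)
print("top car",cv2.minAreaRect(np.array([onz(i,p[0],.010)[:2]*1000 for p in c],np.float32)))
E
```

```text
L 1.1355838 y at x=.5938 -0.14581162
R 1.0579332 y at x=.5938 -0.2576628
top base ((559.3370361328125, -200.57769775390625), (203.9800262451172, 115.45054626464844), 1.2092697620391846)
top car ((588.44677734375, 185.12738037109375), (69.46273040771484, 138.42593383789062), 60.95692443847656)
```

```bash
python3 - <<'E'
from h import *
O=ori(-29.2);a=np.radians(-29.2)
g=np.array([.5882,.1838])-.023*np.array([np.cos(a),np.sin(a)])
print(g)
r.movep([*g,.11],O)
r.servo_line([*g,.022],v=.12)
f0=np.array(r.current_ft_force())
r.close_gripper();print("open",r.current_opening())
f1=np.array(r.current_ft_force())
r.servo_line([*g,.09],v=.12);r.sleep(.2)
print(f0.round(2),f1.round(2),np.round(r.current_ft_force(),2),np.round(r.current_wrist_torque(),3),r.current_opening(),r.current_time())
cv2.imwrite("pics/d.png",eyes.get_image("wrist"))
E
```

```text
[0.56812279 0.19502077]
open 0.17680696782244718
[ 0.73  0.06 -0.65] [0.32 0.98 1.33] [ 0.04 -0.21 -3.03] [ 0.005  0.022 -0.01 ] 0.1750761932372368 6.5083
```

View pics/d.png

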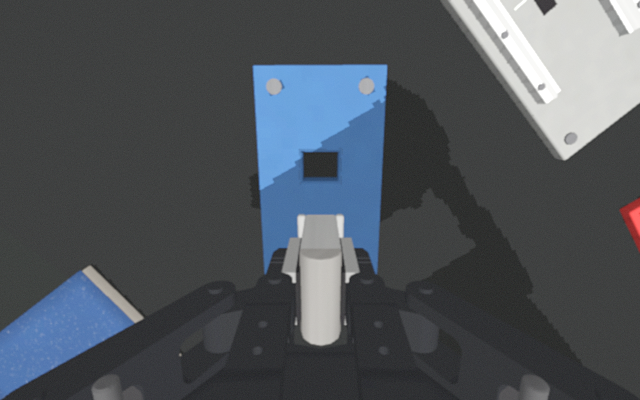

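The plate is gripped. Its front edge is at row 66 (cols 254–387), with the hole at (320,165). I'll work out the plate's pose in the hand.

```bash
python3 - <<'E'
from h import *
im=cv2.imread("pics/d.png");cv2.imwrite("pics/d2.png",cv2.resize(im[50:210,235:405],None,fx=3.7,fy=3.7,interpolation=cv2.INTER_CUBIC))
hsv=cv2.cvtColor(im,cv2.COLOR_BGR2HSV);m=cv2.inRange(hsv,(95,90,30),(125,255,255));m[:, :240]=0;m[:,400:]=0;m[240:]=0
c=max(cv2.findContours(m,0,2)[0],key=cv2.contourArea);print(cv2.approxPolyDP(cv2.convexHull(c),4,True)[:,0].tolist())
rows=[np.nonzero(m[y,250:395])[0][[0,-1]]+250 for y in (80,120,200,230)];print(rows)
g=cv2.cvtColor(im,cv2.COLOR_BGR2GRAY);print(g[140:190,320].tolist(),g[165,292:350].tolist())
print(g[56:75,320].tolist())
E
```

```text
[[386, 64], [378, 239], [262, 239], [252, 66]]
[array([253, 387]), array([255, 384]), array([260, 380]), array([262, 379])]
[155, 152, 141, 147, 154, 155, 147, 124, 103, 95, 96, 84, 55, 45, 49, 46, 48, 45, 48, 51, 43, 47, 44, 49, 49, 44, 49, 41, 45, 49, 46, 43, 46, 49, 47, 46, 49, 61, 71, 70, 78, 89, 100, 103, 107, 108, 110, 105, 107, 109] [157, 156, 152, 135, 113, 106, 101, 98, 101, 96, 87, 66, 49, 49, 45, 46, 48, 50, 42, 48, 45, 50, 46, 48, 50, 50, 48, 45, 44, 45, 45, 44, 46, 44, 45, 48, 45, 47, 48, 46, 49, 45, 46, 46, 50, 64, 80, 95, 99, 98, 106, 106, 105, 106, 105, 105, 108, 108]
[65, 67, 65, 64, 66, 62, 61, 65, 89, 128, 152, 153, 153, 153, 153, 152, 154, 151, 152]
```

View pics/d2.png

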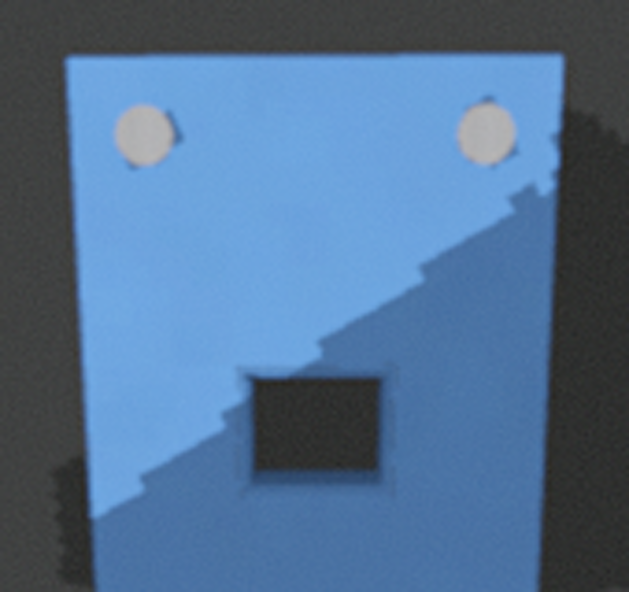

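```bash
python3 - <<'E'
from h import *
i=eyes.camera_info("wrist")
p=np.array(r.current_tool_pos());print(p.round(4),r.current_time())
a=np.radians(-29.2);f=np.array([np.cos(a),np.sin(a),0]);l=np.array([-np.sin(a),np.cos(a),0])
for dz in (0,.004):
  for th in (0,3.):
    t=np.radians(th);ff=f*np.cos(t)+np.array([0,0,np.sin(t)])
    u=np.array([0,0,1])*np.cos(t)-f*np.sin(t)
    lug=np.array([*p[:2],p[2]+.018+dz])
    org=lug+.023*ff-.04*u
    P=lambda x,y,z=.01:proj(i,org+x*ff+y*l+z*u).round(1)
    print(dz,th,"FL",P(.065,.03),"FR",P(.065,-.03),"holeF",P(.019+.00725,0),"holeR top",P(.019-.00725,0),"x=-.01 sides",P(-.01,.03),P(-.01,-.03))
E
```

```text
[0.5674 0.1949 0.089 ] 6.5583
0 0 FL [250.7  64.9] FR [384.3  64.7] holeF [317.8 151.4] holeR top [317.9 180.8] x=-.01 sides [259.4 222.5] [376.6 222.3]
0 3.0 FL [248.3  59.9] FR [386.5  59.7] holeF [317.8 148.9] holeR top [317.9 178.6] x=-.01 sides [259.  220.1] [377.  219.9]
0.004 0 FL [248.8  63.7] FR [386.1  63.5] holeF [317.8 152.4] holeR top [317.9 182.6] x=-.01 sides [258.  225.2] [378. 225.]
0.004 3.0 FL [246.3  58.4] FR [388.5  58.3] holeF [317.7 149.9] holeR top [317.8 180.3] x=-.01 sides [257.5 222.8] [378.4 222.5]
```

The plate sits level in the jaws, with about 1 mm of lateral camera bias that I'll correct for. Next I carry it to just above the guide, pitched 4° nose-up.

```bash
cat >> h.py <<'E'
YB=1.1;YP=np.array([np.cos(np.radians(YB)),np.sin(np.radians(YB))])
PIN=np.array([.5957,-.2009])
def tcp_for(hole_behind_pin,dz=0,pitch=4.0,lat=0.,gz=.018):
    t=np.radians(pitch);h=PIN-hole_behind_pin*YP+lat*np.array([-YP[1],YP[0]])
    rear=h-.084*np.cos(t)*YP
    d=.042*np.cos(t)-.040*np.sin(t);z=.014+.042*np.sin(t)+.040*np.cos(t)
    p=np.array([*(rear+d*YP),z+dz]);return p+gz*ori(YB,pitch)[:,0]
E
python3 - <<'E'
from h import *
p=np.array(r.current_tool_pos());r.servo_line([p[0],p[1],.15],v=.2)
O=ori(YB,4.0);q=tcp_for(.020,.05);print(q)
r.movep(tcp_for(.020,.10),O);r.servo_line(q,v=.12);r.sleep(.2)
print(np.round(r.current_tool_pos(),4),np.round(r.current_ft_force(),2),r.current_time())
cv2.imwrite("pics/e.png",eyes.get_image("wrist"))
cv2.imwrite("pics/e_s.png",eyes.get_image("scene"))
E
```

```text
[ 0.53227936 -0.20211774  0.08887618]
[ 0.5331 -0.2026  0.0901] [-0.73 -0.16 -2.76] 9.2583
```

View pics/e.png

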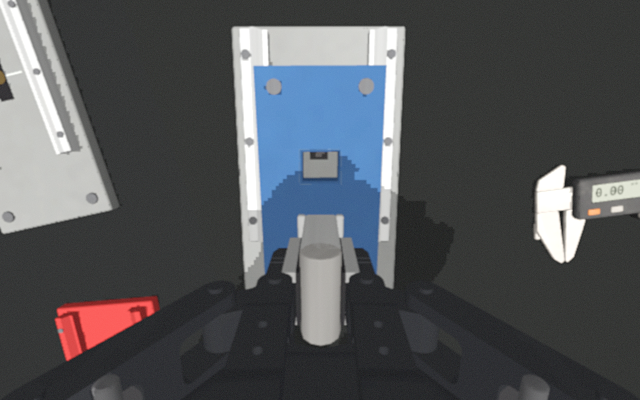

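View pics/e_s.png

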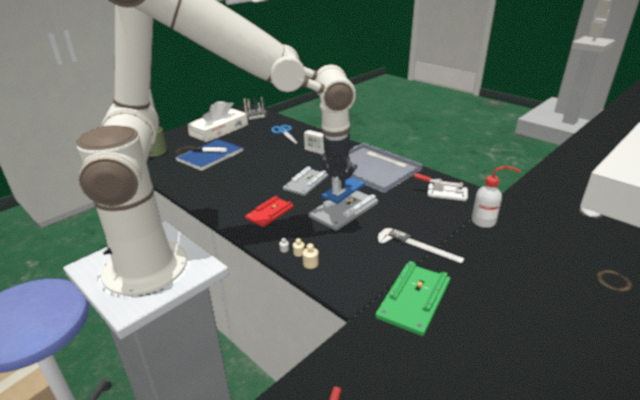

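The plate is centred between the fences to within about 1 mm: front edge cols 254–387 against fence inner edges at about 268 and 370 on the deeper slab. The slot's rear end is visible through the hole, so the hole is short of the pin. I'll lower it while watching the force.

```bash
python3 - <<'E'
from h import *
r.servo_line(tcp_for(.020,.014,lat=.0009),v=.08);r.sleep(.15)
f0=np.mean([r.current_ft_force() for _ in range(5)],0);print(f0.round(2),np.round(r.current_tool_pos(),4),tcp_for(.020,.014,lat=.0009).round(4))
dz=.014
while dz>-.006:
    dz-=.001
    r.servo_line(tcp_for(.020,dz,lat=.0009),v=.02);r.sleep(.05)
    f=np.array(r.current_ft_force())-f0
    print(round(dz,4),f.round(2),np.round(r.current_tool_pos()[2],4))
    if f[2]>2.0 or np.linalg.norm(f)>5: break
print(r.current_time(),np.round(r.current_wrist_torque(),3))
cv2.imwrite("pics/f.png",eyes.get_image("wrist"))
E
```

```text
[ 0.84 -0.25 -1.79] [ 0.5328 -0.2015  0.0535] [ 0.5323 -0.2012  0.0529]
0.013 [-0.96  0.08 -1.76] 0.052
0.012 [-0.48  1.04 -1.61] 0.0508
0.011 [-1.2   0.65 -1.79] 0.0498
0.01 [-0.05  0.13 -1.74] 0.0488
0.009 [-1.01  0.06 -1.25] 0.0478
0.008 [ 0.02  0.51 -1.87] 0.0468
0.007 [-0.52 -0.06 -1.45] 0.0458
0.006 [-0.96  0.31 -1.82] 0.0448
0.005 [-0.16 -0.53 -0.91] 0.0438
0.004 [-0.57 -0.68 -1.09] 0.0428
0.003 [-1.12 -0.04 -0.99] 0.0418
0.002 [-1.08  0.12 -1.45] 0.0408
0.001 [ 0.16 -0.23 -1.58] 0.0398
-0.0 [-0.6   0.23  1.02] 0.0392
-0.001 [-3.24  1.63  7.44] 0.0391
14.6083 [0.212 0.444 0.067]
```

View pics/f.png

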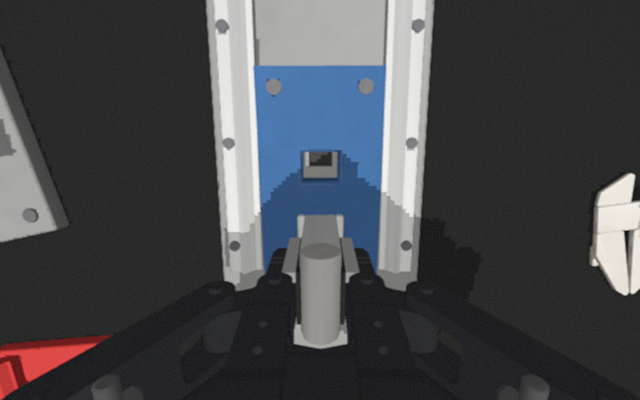

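The plate lies in the guide between the fences, and contact came at the expected height. I'll relieve the load slightly, release and retract.

```bash
python3 - <<'E'
from h import *
r.servo_line(tcp_for(.020,0.0002,lat=.0009),v=.02);r.sleep(.1)
print(np.round(r.current_ft_force(),2))
r.gripper_open();r.sleep(.1);print(r.current_opening(),np.round(r.current_ft_force(),2))
r.servo_line(tcp_for(.020,.075,lat=.0009),v=.15);r.sleep(.3)
import json
i=eyes.camera_info("wrist");im=eyes.get_image("wrist");cv2.imwrite("pics/g.png",im)
json.dump({k:np.array(v).tolist() for k,v in i.items() if k in("mtx","camera_from_world")},open("pics/g.json","w"))
cv2.imwrite("pics/g_s.png",cv2.resize(eyes.get_image("scene")[150:260,270:420],None,fx=4,fy=4,interpolation=cv2.INTER_CUBIC))
print(r.current_time(),np.round(r.current_tool_pos(),4))
E
```

```text
[-0.25  0.19 -0.15]
0.9988497987733641 [ 0.3   0.16 -0.41]
16.8417 [ 0.532  -0.2011  0.1134]
```

View pics/g.png

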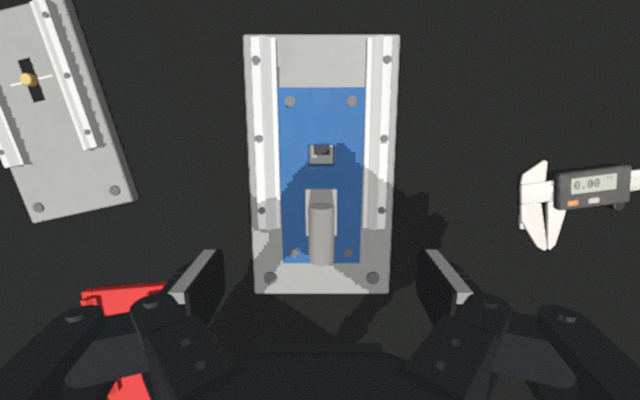

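View pics/g_s.png

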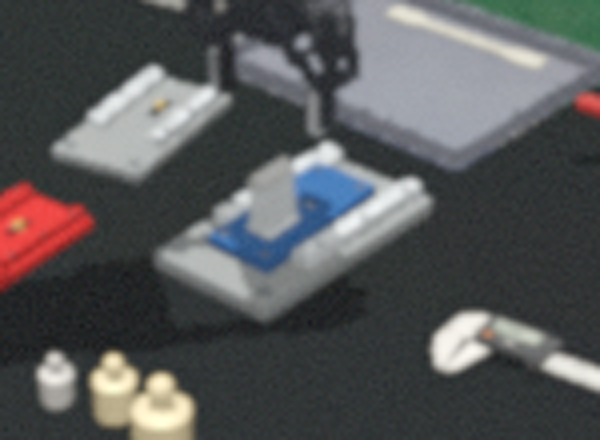

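```bash
python3 - <<'E'
from h import *
import json
im=cv2.imread("pics/g.png");i={k:np.array(v) for k,v in json.load(open("pics/g.json")).items()}
hsv=cv2.cvtColor(im,cv2.COLOR_BGR2HSV);m=cv2.inRange(hsv,(95,90,30),(125,255,255));m[:,:270]=0;m[:,375:]=0
for y in (92,110,130,240,258):
    s=np.nonzero(m[y])[0];print(y,s[0],s[-1],s[-1]-s[0]+1)
print("rows",np.nonzero(m[:,300])[0][[0,-1]],np.nonzero(m[:,345])[0][[0,-1]])
for pitch in (0,4):
    t=np.radians(pitch);f=np.array([*(np.cos(t)*YP),np.sin(t)]);u=np.array([*(-np.sin(t)*YP),np.cos(t)]);l=np.array([-YP[1],YP[0],0])
    rear=np.array([*(PIN-.020*YP-.084*np.cos(t)*YP),.014])
    P=lambda x,y,z=.01:proj(i,rear+x*f+y*l+z*u).round(1)
    print(pitch,P(.13,.03),P(.13,-.03),"rear",P(0,.03),P(0,-.03),"hole",P(.084,0))
cv2.imwrite("pics/g2.png",cv2.resize(im[75:275,240:400],None,fx=3,fy=3,interpolation=cv2.INTER_CUBIC))
E
```

```text
92 278 364 87
110 278 363 86
130 279 363 85
240 283 359 77
258 283 358 76
rows [ 88 262] [ 88 262]
0 [277.1  86.5] [362.7  86.4] rear [281.8 261. ] [358.5 260.9] hole [320.  152.7]
4 [275.4  85.9] [364.4  85.8] rear [281.8 261.6] [358.5 261.5] hole [320.  154.2]
```

View pics/g2.png

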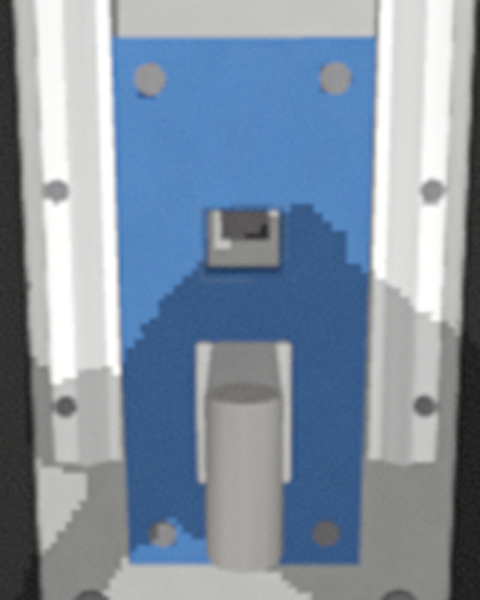

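The front edge at row 88 and rear edge at row 262 match the model pose (hole about 20 mm short of the pin) to within about 1 mm. The slot shows through the hole without the pin, so the plate is resting up on it. Next I go behind it with the fingers shut.

```bash
cat >> h.py <<'E'
PP=8.0
def push_tcp(s,z=.019):  # s: nominal finger-front position along base x relative to initial rear edge (m)
    rear=PIN-.104*YP+.0009*np.array([-YP[1],YP[0]])
    return np.array([*(rear+(s-.011)*YP),z])
def force(n=6):
    o=[]
    for _ in range(n): r.sleep(.02);o.append(r.current_ft_force())
    return np.mean(o,0)
E
python3 - <<'E'
from h import *
O=ori(YB,PP)
r.close_gripper()
r.movep(push_tcp(-.015,.12),O)
r.servo_line(push_tcp(-.015),v=.12);r.sleep(.2)
f=[force(6).round(2) for _ in range(2)];print(f,np.round(r.current_tool_pos(),4),push_tcp(-.015).round(4),r.current_time())
cv2.imwrite("pics/h.png",eyes.get_image("wrist"))
cv2.imwrite("pics/h_s.png",cv2.resize(eyes.get_image("scene")[130:260,270:420],None,fx=4,fy=4,interpolation=cv2.INTER_CUBIC))
E
```

```text
[array([ 0.16, -0.32, -0.09]), array([ 0.07, -0.04,  0.06])] [ 0.4658 -0.2026  0.0193] [ 0.4657 -0.2025  0.019 ] 19.375
```

View pics/h.png

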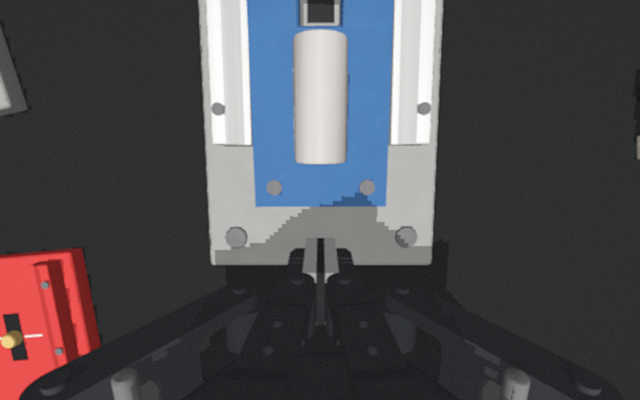

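View pics/h_s.png

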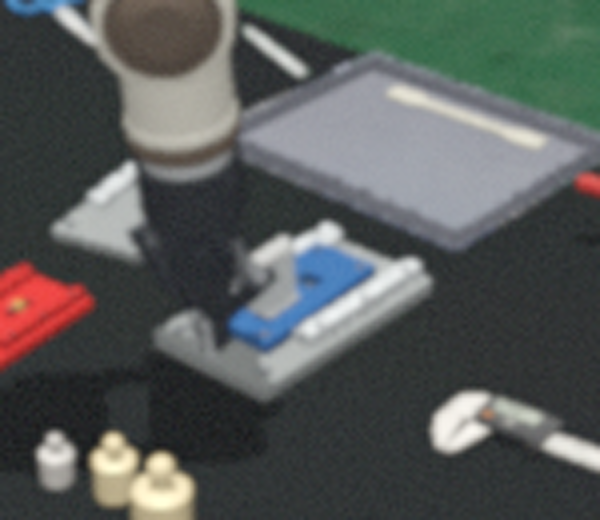

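The shut fingers are centred behind the rear face (finger front at row 238, plate rear at row 207), and the scene view shows the plate tilted front-up. I'll nudge it forward in small steps while watching the force.

```bash
cat > push.py <<'E'
from h import *
import sys
s,end,thr=float(sys.argv[1]),float(sys.argv[2]),4.0
f0=np.array([.1,-.1,0]);tlim=r.current_time()+float(sys.argv[3])
log=[]
while s<end-1e-9 and r.current_time()<tlim:
    s+=.0015 if s<-.002 else (.001 if s<.012 else .0005)
    r.servo_line(push_tcp(s),v=.015)
    r.sleep(.04);f=np.array(r.current_ft_force())-f0;b=-f[:2]@YP
    log.append((round(s*1e3,1),round(b,1),round(f[2],1)))
    if b>thr:
        r.sleep(.05);b=-(force(3)-f0)[:2]@YP;log.append(("re",round(b,1)))
        if b>thr: break
print(log,r.current_time(),s)
print(np.round(r.current_tool_pos(),4))
E
python3 push.py -.015 .017 12
python3 - <<'E'
from h import *
cv2.imwrite("pics/i.png",eyes.get_image("wrist"))
E
```

```text
[(-13.5, np.float64(-0.4), np.float64(0.7)), (-12.0, np.float64(-0.2), np.float64(0.8)), (-10.5, np.float64(-0.1), np.float64(0.3)), (-9.0, np.float64(1.0), np.float64(-0.3)), (-7.5, np.float64(-0.4), np.float64(0.2)), (-6.0, np.float64(-0.1), np.float64(-0.1)), (-4.5, np.float64(0.9), np.float64(0.4)), (-3.0, np.float64(0.5), np.float64(-0.0)), (-1.5, np.float64(0.5), np.float64(-0.6)), (-0.5, np.float64(1.5), np.float64(0.0)), (0.5, np.float64(0.2), np.float64(-0.1)), (1.5, np.float64(0.5), np.float64(-0.4)), (2.5, np.float64(0.5), np.float64(-0.3)), (3.5, np.float64(0.7), np.float64(0.5)), (4.5, np.float64(1.2), np.float64(0.0)), (5.5, np.float64(0.0), np.float64(-0.5)), (6.5, np.float64(0.5), np.float64(-0.3)), (7.5, np.float64(0.1), np.float64(-0.4)), (8.5, np.float64(0.6), np.float64(-0.5)), (9.5, np.float64(0.1), np.float64(-0.2)), (10.5, np.float64(-0.1), np.float64(-0.7)), (11.5, np.float64(0.9), np.float64(-0.7)), (12.5, np.float64(0.4), np.float64(0.0)), (13.0, np.float64(1.4), np.float64(0.6)), (13.5, np.float64(2.0), np.float64(-0.2)), (14.0, np.float64(0.7), np.float64(0.4)), (14.5, np.float64(0.2), np.float64(0.2)), (15.0, np.float64(1.8), np.float64(-0.1)), (15.5, np.float64(1.7), np.float64(-0.5)), (16.0, np.float64(1.0), np.float64(-0.2)), (16.5, np.float64(0.7), np.float64(-0.2)), (17.0, np.float64(0.6), np.float64(-0.4))] 28.8083 0.017000000000000005
[ 0.4977 -0.2019  0.019 ]
```

View pics/i.png

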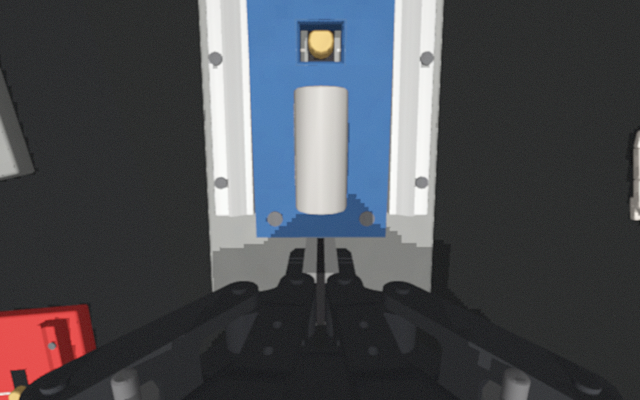

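The fingers now touch the rear face at row 237, and the pin shows inside the hole at (320,42) with the hole spanning rows 22–63. I'll continue with the fine steps.

```bash
python3 push.py .017 .025 8
python3 - <<'E'
from h import *
cv2.imwrite("pics/j.png",eyes.get_image("wrist"))
E
```

```text
[(17.5, np.float64(1.3), np.float64(-0.8)), (18.0, np.float64(-0.1), np.float64(0.2)), (18.5, np.float64(-0.1), np.float64(-0.4)), (19.0, np.float64(0.0), np.float64(-0.3)), (19.5, np.float64(0.8), np.float64(-0.2)), (20.0, np.float64(0.6), np.float64(0.1)), (20.5, np.float64(1.0), np.float64(0.7)), (21.0, np.float64(0.7), np.float64(-0.6)), (21.5, np.float64(0.0), np.float64(-0.4)), (22.0, np.float64(0.5), np.float64(-0.5)), (22.5, np.float64(2.1), np.float64(0.6)), (23.0, np.float64(4.9), np.float64(3.4)), ('re', np.float64(4.9))] 32.4583 0.023000000000000007
[ 0.5033 -0.2017  0.0189]
```

View pics/j.png

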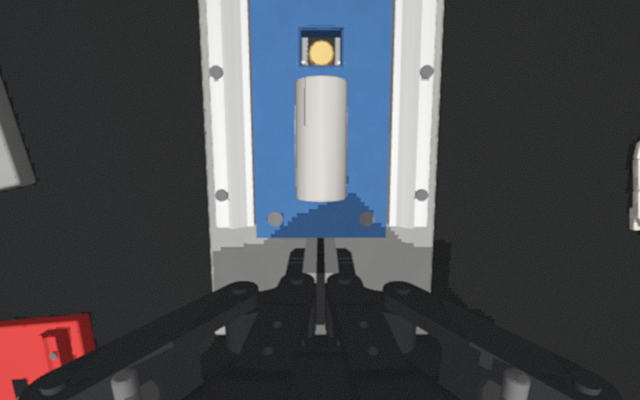

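The force rose to 4.9 N, and relative to the hand the lug shifted up the image (rows 77–200, previously 87–212). Both indicate the plate dropped over the pin. I'll back off and check.

```bash
python3 - <<'E'
from h import *
import json
r.servo_line(push_tcp(-.005),v=.08)
r.servo_line(push_tcp(-.005,.10),v=.15)
r.movep(tcp_for(.0,.08),ori(YB));r.sleep(.3)
i=eyes.camera_info("wrist");im=eyes.get_image("wrist");cv2.imwrite("pics/k.png",im)
cv2.imwrite("pics/k_s.png",cv2.resize(eyes.get_image("scene")[130:260,270:420],None,fx=4,fy=4,interpolation=cv2.INTER_CUBIC))
hsv=cv2.cvtColor(im,cv2.COLOR_BGR2HSV);m=cv2.inRange(hsv,(95,90,30),(125,255,255));m[:,:270]=0;m[:,375:]=0
rr=np.nonzero(m[:,296:302].all(1))[0];print("rows",rr[[0,-1]],i["mtx"][0][0])
for y in (rr[0]+4,rr[0]+20,rr[-1]-20,rr[-1]-4):
    s=np.nonzero(m[y])[0];print(y,s[0],s[-1],s[-1]-s[0]+1)
for pitch,hb in ((0,-.001),(4,0)):
    t=np.radians(pitch);f=np.array([*(np.cos(t)*YP),np.sin(t)]);u=np.array([*(-np.sin(t)*YP),np.cos(t)]);l=np.array([-YP[1],YP[0],0])
    rear=np.array([*(PIN-hb*YP-.084*np.cos(t)*YP),.014])
    P=lambda x,y,z=.01:proj(i,rear+x*f+y*l+z*u).round(1)
    print(pitch,"front",P(.13,.03),P(.13,-.03),"rear",P(0,.03),P(0,-.03),"hole",P(.084,0),"nose top f/r",P(.06,0,.062),P(.024,0,.062))
print(r.current_time(),np.round(r.current_ft_force(),2))
E
```

```text
rows [ 74 247] 321.449984877235
78 276 361 86
94 277 361 85
227 282 357 76
243 283 356 74
0 front [274.7  74. ] [361.4  73.8] rear [281.3 247.4] [356.2 247.2] hole [318.3 141.2] nose top f/r [318.  190.3] [318.3 246.2]
4 front [273.   75.5] [363.   75.3] rear [281.3 249.1] [356.1 248.9] hole [318.3 144.4] nose top f/r [318.  200.7] [318.3 254.9]
34.525 [-0.02 -0.47 -0.04]
```

View pics/k.png

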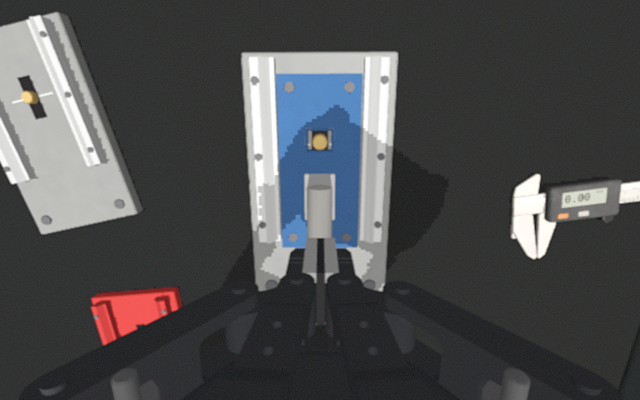

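View pics/k_s.png

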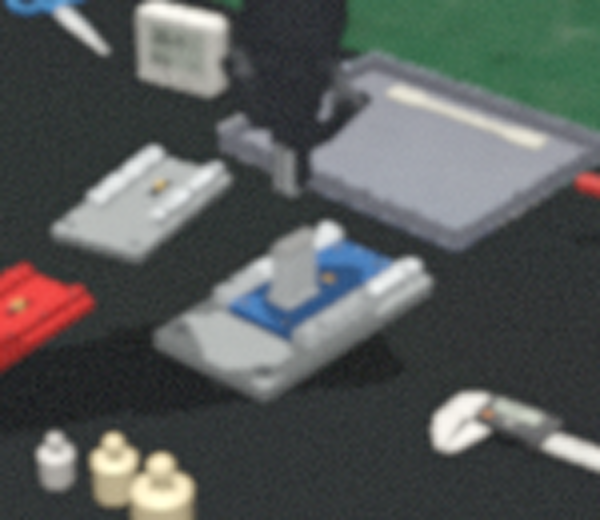

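The front edge (row 74), rear edge (row 247) and widths (86 and 75 px) match the flat model. The lug nose (rows 184–237) is close to the flat prediction (190) and away from the tilted one (201). The pin sits inside the hole at (320,142), the plate lies below the fence tops, and the robot is clear. Handing in.

```bash
python3 -c "
from cell import r
r.job_done();print(r.current_time())"
```

```text
the job is handed in; nothing more can be done
the job is handed in; nothing more can be done
```

I laid the blue carrier in the guide of the larger grey base and let go of it. It was tilted about 4° with its front end up on the pin and its hole roughly 20 mm short. I then nudged it forward from behind with the fingers shut until the hole dropped over the pin. I handed the job in at about 34.5 s of the 54 s allowed; no verdict is reported.

**Forces:** The nudge ran at about 0–2 N, and I stopped at 4.9 N when the pin took it up. Setting the plate down peaked at about 9 N, higher than I meant, because the last 1 mm step met the slab and pin. That is still well below the 25 N limit.

**Last checks:** The plate's edges and widths in the wrist view match the flat pose to within about 1 px, with the pin visible inside the hole. The lug nose sat about 6 px from the flat prediction, but over 15 px from the tilted one. Nothing touched the robot, and the weights looked undisturbed in the scene view, though I did not measure them again.

**Disagreement:** The top and wrist cameras differed by about 2 mm on the base's sideways position. I used a value between the two, and the plate went in between the fences without trouble.

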